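# Fit the splined handwheel to the slab roller

### The job

Pick up the handwheel with the red grip and fit it on the slanted toothed drive shaft of the blue slab roller: turn it until its teeth mesh with those of the shaft, without ramming them together, then push it fully home against the collar. Let go of it and leave everything else on the table where it is.

Things in the scene. Friction and masses are not known exactly. Their poses are not given: they have to be found in the camera images.
- wheel: Loose aluminium handwheel, about 0.5 kg, 99 mm high, standing on its hub, socket down. Origin: centre of the hub's open lower face; z: hub axis, from socket to grip. Round hub, radius 33 mm, z = 0 to 58. Four spokes 12 mm thick, with black 24 mm balls at radius 75 mm, at 45, 135, 225, 315 degrees from x, centred at z = 36: the wheel is 174 mm across.
- grip (a point): Middle of the wheel's red plastic grip bar, on the hub's axis at z = 80 mm of the wheel. The bar is 52 mm along the wheel's x, 24 mm thick along its y and stands from z = 57 to 99 mm: take it by its two flat long sides.
- socket (a point): Point on the hub's axis inside the wheel's socket, 15 mm above the hub's lower face. The socket is 50 mm deep, 22 mm in radius; 6 straight brass teeth, 7 mm wide, stand inwards to radius 15.5 mm, from z = 0 to 30 mm of the wheel, at 0, 60, 120 .. degrees from its x.
- collar: Fixed steel collar, radius 34 mm, on the slanted gearbox face, which lies 20 mm below. Origin: centre of its outer face, 150 mm above the table; z: the shaft's axis, outwards and up, leaning 30 degrees from vertical to the robot's side. The wheel is home when its origin is at this origin, z axes in line. It slides on with little force once meshed and stays by its weight.
- shaft_end (a point): Tip of the steel drive shaft, on its axis, 44 mm from the collar's face. Smooth core of radius 14 mm up to 34 mm, then a cone to radius 8 mm at this tip: it centres the wheel before the teeth meet.
- teeth_end (a point): On the axis at the outer end of the shaft's teeth, 24 mm from the collar's face; a wheel not meshed stops with its origin here. 6 straight brass teeth, 7 mm wide, to radius 20 mm, every 60 degrees. Their angle about the axis differs each time and no pose shows it: find it by touch or look. Wheel teeth pass in the gaps within about 4 degrees. The shaft turns stiffly (0.6 N m).
- roller: Fixed blue slab roller that carries the collar. Origin on the table, straight below the collar's origin. x points away from the gearbox along the steel roller: the machine spans x = -90 to +410 mm, y = -180 to +180 mm (beyond x = 150 mm; the gearbox only -100 to +100), and is at most 200 mm high.
- bowl: Terracotta bowl, 110 mm across, 50 mm high; origin centre of its underside. To be left alone.
- mould: White plaster mould block with a black band, 100 x 75 x 60 mm; origin centre of its underside. To be left alone.
- pigjar: Round pig-faced jar, 140 mm across, 118 mm high; origin centre of its underside. To be left alone.
- bottle: Clear water bottle with blue label, 64 mm across, 200 mm high; origin centre of its underside. To be left alone.
- cup: Blue ceramic cup, 80 mm across, 100 mm high; origin centre of its underside. To be left alone.
- spatula: Spatula, 200 mm long, lying flat; origin on its underside, x along it. To be left alone.
There are look-alikes about, which are no part of the job. What is shaped like the wheel but purple is not meant.

How it is judged:
By the outcome, as a careful person would: the job done as asked, in the order asked, and still so for the second after the job is handed in, with the robot touching nothing.
It also fails if it takes over 72 s, if anything falls off the work surface, if the arm or the gripper's body presses on something with over 40 N, if the wrist force passes 120 N, or if a joint passes its speed limit or range.

### The arm

A 7-joint arm with a two-finger parallel gripper is mounted at the origin on the work surface. World frame = base frame: x ahead of the robot, y to its left, z up, the work surface at z = 0. Lengths are in m, angles in rad, forces in N, time in s.
With the tool pointing down it reaches from about 0.425 to 0.875 m from the base axis. Payload 4.7 kg.
Tool frame: the origin (TCP) lies on the centre line of the jaws, within the pads' length; the fingertips stand 8 mm ahead of it and the grasp point (between the pads) lies 11 mm behind it; z points along the fingers, y is the line along which they close (so a half turn about z gives the same grasp; the last joint's range is limited). The gripper opens to 87 mm and grips with 3 to 60 N. Pads are 19 mm wide; open, the fingers measure 117 mm over their backs; the gripper's body (75 mm by 190 mm) begins 51 mm behind the grasp point.
Start: joints at [-1.242, 0.321, -0.07, 1.45, 0.023, 1.371, -0.057], TCP at [0.201, 0.618, 0.231] pointing down, gripper open.
Joint ranges: [-2.86, 2.86], [-0.3, 2.09], [-1.38, 1.24], [0.06, 2.45], [-1.56, 4.7], [0.09, 2.05], [-2.69, 2.69]. Speed limits (rad/s): [2.57, 2.57, 3.14, 3.14, 3.14, 3.14, 3.14].

### API

Orientations are given as a unit quaternion [x, y, z, w].
In Python, from station import monitor, optics, order gives the robot as it stands.
- The arm moves only by the tool jog_arm, never from a script. Its argument "moves" is a list that holds one entry, the list of rows, each a list of 7 numbers: the shift along the tool's x, y, z in cm, then the turn, a rotation vector about the tool's x, y, z in degrees, then the finger opening in cm, from 0 to 8.7. In form: [[[x, y, z, wx, wy, wz, grip], ...]]. A call has 1 to 20 rows; each row is the pose to reach, as a shift and turn from the pose commanded when the call began, along the tool's axes at that moment; what a row does not reach only later rows make up. A row lasts 1/8 s, in which the tool goes at most 62.5 mm and 10.7 degrees, less where a joint would pass 70% of its speed; a pose out of reach is approached as far as the arm can. A call with a gripper value outside its range is refused whole. The fingers move at their own pace and stop on an object; "grip_force" is the grip in N (left out, the last holds). Time passes only in rows, so rows that repeat a pose let the fingers close. It gives the time, the measured TCP pose, the force, the opening and the grip force at its end, in the units of the state.
- monitor.get_state(): the state, without advancing time (a new reading comes with each control period).
- optics.capture(name): name is "scene" or "top" or "wrist"; returns a dict with "img" (420x560x3 uint8, red, green, blue), "fov_y" (degrees; the focal length in pixels is half the picture's height over the tangent of half this angle, whatever the lens; pixels are square), "cx", "cy" (the principal point, pixels), "rvec" (rotation vector, rad) and "tvec" (3), from world to camera coordinates, as OpenCV has them. Camera axes: x right, y down, z forward; pixel columns grow to the right and rows downward; lengths in m; the calibration is good to about 2 mm. A picture is of the moment at which its call begins. There is no depth.
- order.job_done(): hands the job in; it is judged then, once.
The state is a dict: "clock": time; "joints": joint angles; "dq": joint speeds; "joint_efforts": joint torques, N m; "ee_pos": TCP position; "ee_rot": TCP orientation; "force": force on the tool from outside, world axes, zero at the start; "moment": the same for the moment, N m; "gripper_width": finger opening in m; "grip_force": force on a finger pad.
Only numpy, scipy, OpenCV 4.12 (cv2) and the standard library are available. Lean on these libraries where they do the work, as an engineer would, in place of code of your own. Each camera call takes 0.05 s, during which the arm holds its last target. There are 200 camera calls.

## Working session

There is one attempt and no reset: what is moved stays moved. The work goes in short steps, Python scripts to look and compute and a tool call to move; the robot and the scene stay as the last step left them, time stands still between calls to the robot, and variables do not carry over. Pictures are saved under pics/ and viewed, at most 10 in all, crops included, and the job is handed in when it is done.

Besides the shell and the picture viewer there is one more tool, called after ">>>" in YAML: its name, and indented under it one key for each argument. jog_arm: Moves the arm, as the interface text tells. Its arguments: {"type":"object","properties":{"moves":{"type":"array"},"grip_force":{"type":"number"}},"required":["moves"]}

```bash
mkdir -p pics; cat > h.py <<'E'
import numpy as np, cv2
from scipy.spatial.transform import Rotation as R
from station import monitor, optics, order
def cap(n,save=None):
    d=optics.capture(n); im=d["img"]
    d["f"]=im.shape[0]/2/np.tan(np.radians(d["fov_y"])/2)
    d["K"]=np.array([[d["f"],0,d["cx"]],[0,d["f"],d["cy"]],[0,0,1]])
    d["Rm"]=cv2.Rodrigues(np.array(d["rvec"],float))[0]; d["t"]=np.array(d["tvec"],float).ravel()
    d["c"]=-d["Rm"].T@d["t"]
    if save: cv2.imwrite(f"pics/{save}.png",im[:,:,::-1])
    return d
def ray(d,u,v):
    r=d["Rm"].T@np.array([(u-d["cx"])/d["f"],(v-d["cy"])/d["f"],1]); return r/np.linalg.norm(r)
def onz(d,u,v,z):
    r=ray(d,u,v); return d["c"]+r*(z-d["c"][2])/r[2]
def proj(d,p):
    q=d["Rm"]@np.array(p,float)+d["t"]; return d["K"][:2]@(q/q[2])
def tri(dA,a,dB,b):
    A=[];B=[]
    for d,p in((dA,a),(dB,b)):
        r=ray(d,*p); M=np.eye(3)-np.outer(r,r); A.append(M);B.append(M@d["c"])
    return np.linalg.solve(sum(A),sum(B))
E
python3 - <<'E'
from h import *
s=cap("scene","scene"); t=cap("top","top")
w=cap("wrist")
cv2.imwrite("pics/both.png",cv2.resize(np.hstack([s["img"],t["img"]])[:,:,::-1],None,fx=.7,fy=.7))
for d in(s,t,w): print(d["c"],d["f"],d["Rm"][2],d["cx"],d["cy"])
print(monitor.get_state())
E
```

```text
[1.09198625 0.7178302  1.3137696 ] 485.3087193032961 [-0.40516112 -0.45191969 -0.79474088] 271.21094743772926 211.2368335999547
[0.36869304 0.02035318 1.91629341] 513.8919393579097 [ 0.05114348  0.00607046 -0.99867287] 275.31138966939824 216.69414979381395
[0.13538662 0.63930468 0.38363056] 291.7128141206544 [ 0.23987928 -0.07913651 -0.96757188] 277.98318769694976 204.69854453932186
{'clock': 0.15, 'joints': array([-1.24188302,  0.3216108 , -0.07008888,  1.45140794,  0.02261234,
        1.37080759, -0.05687779]), 'dq': array([ 0.00081826, -0.00215638,  0.00020667, -0.00334397, -0.00097715,
       -0.00137947,  0.00081314]), 'joint_efforts': array([ 2.51949887e-04, -4.91793072e+01, -4.04409813e-01, -3.12874317e+01,
       -6.39653904e-02,  4.05655301e-02,  9.92244077e-05]), 'ee_pos': array([0.20118229, 0.61764558, 0.22973341]), 'ee_rot': array([ 1.56731113e-01,  9.87641045e-01, -7.20760008e-04, -6.43339366e-05]), 'force': array([-0.5613361 ,  1.18788544, -0.28157085]), 'moment': array([ 0.03220379, -0.01132717,  0.05379222]), 'grip_force': 0.0, 'gripper_width': 0.08707007754143788}
```

View pics/scene.png

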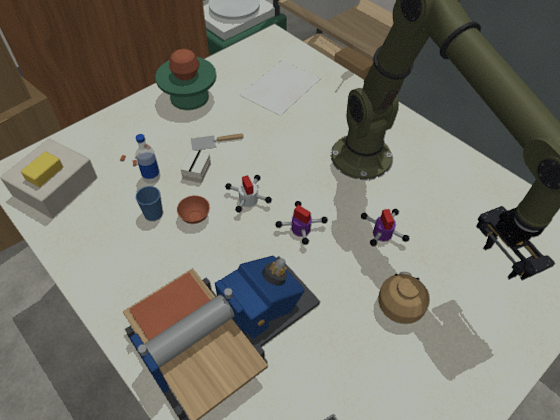

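View pics/top.png

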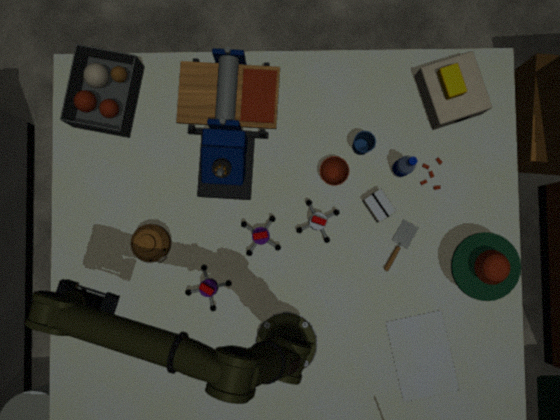

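The wheel-shaped candidates are:
- silver at scene (249,192) / top (317,221)
- purple at scene (303,222) / top (261,235)
- purple at scene (385,225) / top (209,287)

The silver one fits, since it is aluminium and not purple. The slab roller's collar and shaft are at scene (277,268) / top (222,168). I'll confirm in one enlarged crop.

```bash
python3 - <<'E'
from h import *
s=cap("scene"); t=cap("top")
def crop(d,u,v,r=35): return cv2.resize(d["img"][v-r:v+r,u-r:u+r],(300,300),interpolation=cv2.INTER_CUBIC)
m=np.vstack([np.hstack([crop(s,249,192),crop(t,317,221)]),np.hstack([crop(s,277,268),crop(t,222,168)])])
cv2.imwrite("pics/crop1.png",m[:,:,::-1])
def red(d,u,v,r=25):
    h=cv2.cvtColor(d["img"],cv2.COLOR_RGB2HSV); k=((h[...,0]<8)|(h[...,0]>172))&(h[...,1]>150)&(h[...,2]>60)
    z=np.zeros_like(k); z[v-r:v+r,u-r:u+r]=1; k&=z
    ys,xs=np.nonzero(k); return np.array([xs.mean(),ys.mean()]),np.c_[xs,ys]
a,_=red(s,249,187,15); b,pt=red(t,317,221,15); print(a,b,len(pt),tri(s,a,t,b))
print(onz(t,*b,.099)); 
def balls(d,u,v,r):
    g=d["img"].max(2)<75; z=np.zeros_like(g); z[v-r:v+r,u-r:u+r]=1
    n,l,st,c=cv2.connectedComponentsWithStats((g&z).astype(np.uint8)); return [(c[i],st[i,4]) for i in range(1,n) if st[i,4]>8]
for c,n in balls(t,317,221,32): print(c,n,onz(t,*c,.036))
print("tip",onz(t,222,168,.188))
E
```

```text
[247.27480916 184.61068702] [318.40243902 220.12195122] 82 [ 0.44819943 -0.12182702  0.07883346]
[ 0.44802178 -0.12092276  0.099     ]
[308.16450216 216.46320346] 231 [ 0.4645735  -0.08854088  0.036     ]
[333.01470588 212.67647059] 68 [ 0.47750763 -0.17970023  0.036     ]
[324.85714286 236.76190476] 63 [ 0.38966824 -0.14851627  0.036     ]
tip [0.62419276 0.2097117  0.188     ]
```

View pics/crop1.png

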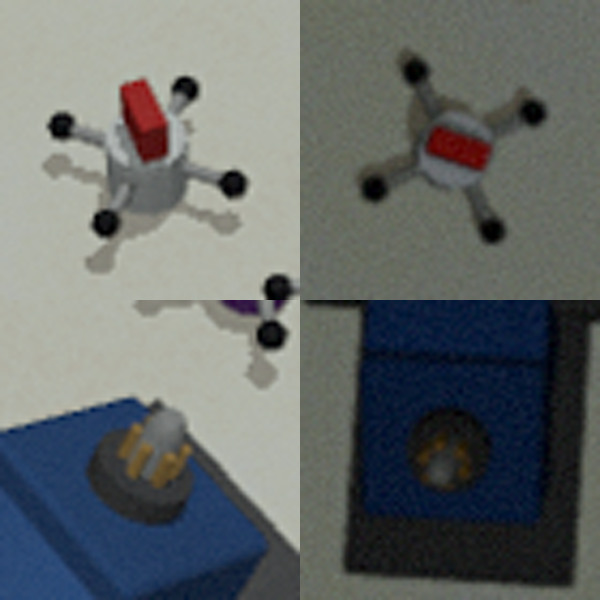

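The crop confirms the silver wheel with the red bar: the balls in the top crop are at (415,71), (533,112), (374,188) and (492,231). The shaft tip is at scene ≈(281,262) and top ≈(220,172). I'll look along the shaft first, since that is on the way, and pick up the wheel afterwards.

```bash
cat >> h.py <<'E'
def mv(Rt,pt):
    s=monitor.get_state(); R0=R.from_quat(s["ee_rot"])
    print("move cm",np.round(R0.inv().apply(np.array(pt)-s["ee_pos"])*100,2),"rot deg",np.round(np.degrees((R0.inv()*Rt).as_rotvec()),2),"clock",s["clock"])
def frame(y,z):  # tool frame from closing axis y & pointing z
    z=np.array(z,float)/np.linalg.norm(z); y=np.array(y,float); y=y-z*(y@z); y/=np.linalg.norm(y)
    return R.from_matrix(np.c_[np.cross(y,z),y,z])
E
python3 - <<'E'
from h import *
s=cap("scene"); t=cap("top")
P=[onz(t,282+(x-300)*70/300,186+y*70/300,.036) for x,y in((415,71),(533,112),(492,231),(374,188))]
for p in P: print(np.round(p,4))
print("wheel c",np.mean(P,0)); d1=P[0]-P[2]; d2=P[1]-P[3]
print("diag ang",np.degrees(np.arctan2(d1[1],d1[0])),np.degrees(np.arctan2(d2[1],d2[0])))
tip=tri(s,(281.2,262.2),t,(220.4,172.2)); print("tip",tip, onz(t,220.4,172.2,.188))
h=cv2.cvtColor(t["img"],cv2.COLOR_RGB2HSV)
m=((h[...,0]>105)&(h[...,0]<125)&(h[...,1]>150)).astype(np.uint8); m[:, :190]=0; m[:,260:]=0; m[:122]=0; m[200:]=0
c=max(cv2.findContours(m,0,2)[0],key=cv2.contourArea); print(cv2.minAreaRect(c))
m=(((h[...,0]<25))&(h[...,1]>90)&(h[...,2]>70)).astype(np.uint8); m[:50]=0;m[130:]=0;m[:,:170]=0;m[:,290:]=0
for c in cv2.findContours(m,0,2)[0]:
    if cv2.contourArea(c)>500: print(cv2.minAreaRect(c))
E
```

```text
[ 0.5156 -0.0917  0.036 ]
[ 0.4794 -0.192   0.036 ]
[ 0.3781 -0.1554  0.036 ]
[ 0.4158 -0.0554  0.036 ]
wheel c [ 0.44722815 -0.12361565  0.036     ]
diag ang 24.888329846077415 -65.05987372760163
tip [0.60997812 0.21813376 0.17637771] [0.60994788 0.21520021 0.188     ]
((223.06768798828125, 152.7815399169922), (44.597896575927734, 63.12488555908203), 3.1798300743103027)
((256.96978759765625, 95.80657958984375), (41.19276428222656, 61.15214920043945), 3.6522228717803955)
((196.95684814453125, 92.60406494140625), (37.76093292236328, 61.9136848449707), 4.085616588592529)
```

```bash
python3 - <<'E'
from h import *
xr=np.array([np.cos(np.radians(3.6)),-np.sin(np.radians(3.6)),0]); a=-.5*xr+np.array([0,0,.866])
mv(frame(xr,-a),np.array([.610,.2155,.188])+.05*a)
E
```

```text
move cm [-48.91 -26.24  -0.09] rot deg [-25.5  -19.74  73.73] clock 0.35
```

>>> jog_arm:
  moves:
    - [[-25,-13,-4,-12,-10,37,8.7],[-25,-13,-4,-12,-10,37,8.7],[-25,-13,-4,-12,-10,37,8.7],[-25,-13,-4,-12,-10,37,8.7],[-48.9,-26.2,-0.1,-25.5,-19.7,73.7,8.7],[-48.9,-26.2,-0.1,-25.5,-19.7,73.7,8.7],[-48.9,-26.2,-0.1,-25.5,-19.7,73.7,8.7],[-48.9,-26.2,-0.1,-25.5,-19.7,73.7,8.7],[-48.9,-26.2,-0.1,-25.5,-19.7,73.7,8.7],[-48.9,-26.2,-0.1,-25.5,-19.7,73.7,8.7],[-48.9,-26.2,-0.1,-25.5,-19.7,73.7,8.7],[-48.9,-26.2,-0.1,-25.5,-19.7,73.7,8.7],[-48.9,-26.2,-0.1,-25.5,-19.7,73.7,8.7]]

```text
clock: 1.98
ee_pos: [0.5845, 0.2191, 0.2318]
ee_rot: [0.703, 0.662, 0.178, 0.188]
force: [-0.6, -0.3, -0.3]
gripper_width: 0.087
grip_force: 0.0
```

```bash
python3 - <<'E'
from h import *
xr=np.array([np.cos(np.radians(3.6)),-np.sin(np.radians(3.6)),0]); a=-.5*xr+np.array([0,0,.866])
mv(frame(xr,-a),np.array([.610,.2155,.188])+.05*a)
print(monitor.get_state()["dq"].round(3), monitor.get_state()["joints"].round(2))
w=cap("wrist","w1"); print(proj(w,[.610,.2155,.188]),proj(w,np.array([.610,.2155,.188])-.044*a))
im=w["img"]; u,v=proj(w,np.array([.610,.2155,.188])-.02*a).astype(int); r=70
u=np.clip(u,r,560-r);v=np.clip(v,r,420-r); print(u-r,v-r)
c=cv2.resize(im[v-r:v+r,u-r:u+r],(560,560),interpolation=cv2.INTER_CUBIC); cv2.imwrite("pics/w1c.png",c[:,:,::-1])
E
```

```text
move cm [-0.2   0.03  0.07] rot deg [-0.   -0.14  0.13] clock 1.975
[0.003 0.001 0.008 0.001 0.    0.    0.002] [-0.9  -0.05  0.32  1.96  0.43  0.84 -0.87]
[279.16222932 227.52546874] [278.96269676 211.36812297]
209 149
```

View pics/w1c.png

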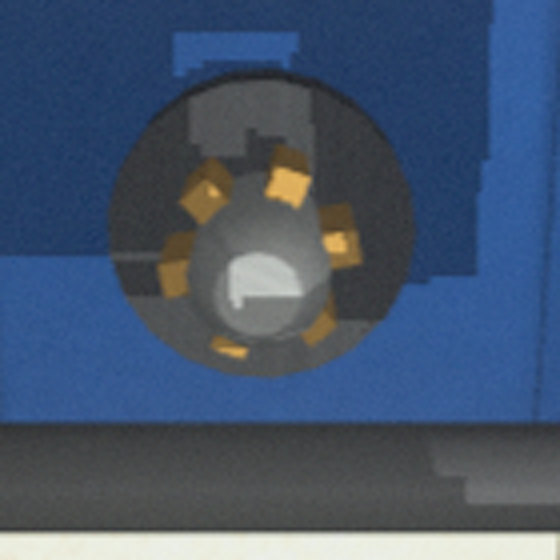

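The shaft end view shows the collar disc centred at crop (260,226), the tip at (262,292), and tooth end faces at (207,197), (289,188) and (341,243), plus dimmer ones. The axis direction agrees and the position is off by about 5 px.

```bash
python3 - <<'E'
from h import *
w=cap("wrist"); px=lambda x,y:(209+x/4-.375,149+y/4-.375)
xr=np.array([np.cos(np.radians(3.6)),-np.sin(np.radians(3.6)),0]); a=-.5*xr+np.array([0,0,.866])
C=onz(w,*px(260.5,226.5),.150); print("C",C)
T=C+.044*a; print("tip",T,"px",(proj(w,T)-[209,149])*4, "top",[proj(cap(n),T) for n in("top","scene")])
# edge of collar
ex=np.cross(xr,a)*-1; ex=np.cross(a,xr); ex/=np.linalg.norm(ex); ey=np.cross(a,ex)  # about a
for k in range(8):
    p=C+.034*(np.cos(k*np.pi/4)*ex+np.sin(k*np.pi/4)*ey); print(((proj(w,p)-[209,149])*4).round(),end=" ")
print()
O=C+.024*a
for q in((207,197),(289,188),(341,243),(174,285),(230,347),(322,328)):
    r=ray(w,*px(*q)); p=w["c"]+r*((O-w["c"])@a)/(r@a)-O
    an=np.degrees(np.arctan2(p@ey,p@ex)); print(q,"r",np.hypot(p@ex,p@ey).round(4),"ang",an.round(1),(an%60).round(1))
E
```

```text
C [0.62712337 0.22048176 0.15      ]
tip [0.60516678 0.22186315 0.188104  ] px [255.62045936 286.07911119] top [array([218.43579779, 173.62189373]), array([282.67755944, 259.74613211])]
[258.  69.] [146. 116.] [103. 225.] [152. 329.] [260. 371.] [367. 329.] [415. 225.] [371. 116.] 
(207, 197) r 0.0158 ang 39.5 39.5
(289, 188) r 0.0152 ang -23.0 37.0
(341, 243) r 0.0165 ang -80.0 40.0
(174, 285) r 0.0179 ang 108.9 48.9
(230, 347) r 0.0198 ang 162.7 42.7
(322, 328) r 0.0195 ang -139.6 40.4
```

```bash
python3 - <<'E'
from h import *
xr=np.array([np.cos(np.radians(3.6)),-np.sin(np.radians(3.6)),0]); a=-.5*xr+np.array([0,0,.866])
w=cap("wrist"); s=monitor.get_state(); Rt=R.from_quat(s["ee_rot"]).as_matrix()
Rc=w["Rm"]@Rt; pc=w["Rm"]@(s["ee_pos"]-w["c"])   # tool axes & TCP in camera frame
q,_=R.align_vectors([-a, np.cross(a,xr)],[Rc.T@[0,0,1],[1,0,0]],weights=[1e6,1])
C=np.array([.6271,.219,.150]); cam=C+a*(.044+.175); M=q.as_matrix()
p=cam+M@Rc.T@pc; print(p); mv(q,p); np.savez("cam.npz",Rc=Rc,pc=pc)
E
```

```text
[0.59977126 0.19278221 0.19544552]
move cm [-2.42 -0.39  3.94] rot deg [-0.03 14.54  0.04] clock 2.225
```

>>> jog_arm:
  moves:
    - [[-2.4,-0.4,3.9,0,14.5,0,8.7],[-2.4,-0.4,3.9,0,14.5,0,8.7],[-2.4,-0.4,3.9,0,14.5,0,8.7],[-2.4,-0.4,3.9,0,14.5,0,8.7]]

```text
clock: 2.72
ee_pos: [0.5996, 0.1936, 0.1963]
ee_rot: [0.676, 0.68, 0.265, 0.103]
force: [0.5, 0.8, -0.2]
gripper_width: 0.0872
grip_force: 0.0
```

```bash
python3 - <<'E'
from h import *
xr=np.array([np.cos(np.radians(3.6)),-np.sin(np.radians(3.6)),0]); a=-.5*xr+np.array([0,0,.866])
w=cap("wrist","w2"); C=np.array([.6271,.219,.150]); print(proj(w,C),proj(w,C+.044*a),w["Rm"][2],-a)
im=w["img"]; h=cv2.cvtColor(im,cv2.COLOR_RGB2HSV)
m=(h[...,0]>10)&(h[...,0]<28)&(h[...,1]>120)&(h[...,2]>60)
u,v=proj(w,C).astype(int); r=75; z=np.zeros_like(m); z[v-r:v+r,u-r:u+r]=1; m&=z
n,l,st,cc=cv2.connectedComponentsWithStats(m.astype(np.uint8))
for i in range(1,n):
    if st[i,4]>15: print(cc[i].round(1),st[i,4])
print(u-r,v-r)
cv2.imwrite("pics/w2c.png",cv2.resize(im[v-r:v+r,u-r:u+r],(600,600),interpolation=cv2.INTER_CUBIC)[:,:,::-1])
E
```

```text
[277.42739924 205.5759753 ] [277.31571565 205.88238634] [ 0.49927355 -0.03260116 -0.86583087] [ 0.49901336 -0.03139526 -0.866     ]
[285.9 181.2] 84
[260.7 185.9] 85
[302.8 200.6] 81
[252. 210.] 75
[294.2 224.8] 76
[269.  229.6] 75
202 130
```

View pics/w2c.png

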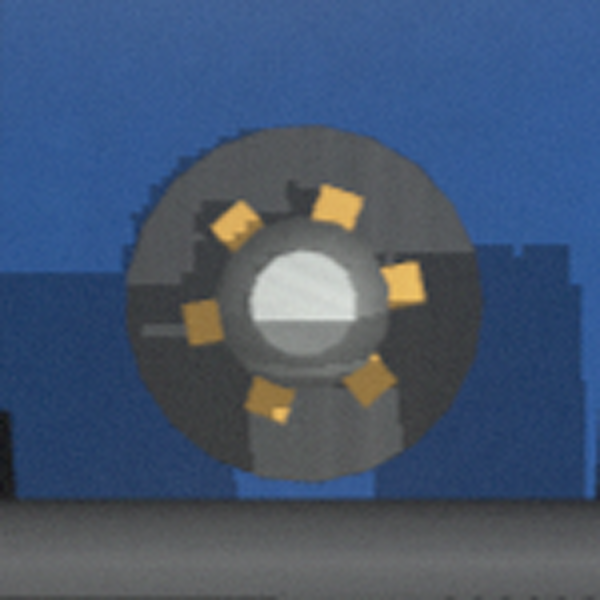

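The view along the axis shows six clear teeth around (277.4, 205.4). The tip and collar are concentric there, as predicted, so position and axis are right.

```bash
cat >> h.py <<'E'
xr=np.array([np.cos(np.radians(3.6)),-np.sin(np.radians(3.6)),0]); a=-.5*xr+np.array([0,0,.866]); a/=np.linalg.norm(a)
C=np.array([.6271,.219,.150]); ex=np.cross(a,xr); ex/=np.linalg.norm(ex); ey=np.cross(a,ex)
WC=np.array([.4478,-.1228,0])
E
python3 - <<'E'
from h import *
w=cap("wrist"); O=C+.024*a; A=[]
for q in((285.9,181.2),(260.7,185.9),(302.8,200.6),(252,210),(294.2,224.8),(269,229.6)):
    r=ray(w,*q); p=w["c"]+r*((O-w["c"])@a)/(r@a)-O
    A.append(np.degrees(np.arctan2(p@ey,p@ex))%60); print(np.hypot(p@ex,p@ey))
print(np.round(A,1),np.mean(A))
# above wheel
th=np.radians(70.1-90); y=[np.cos(th),np.sin(th),0]
mv(frame(y,[0,0,-1]),WC+[0,0,.16])
mv(frame(xr,-a),C+a*.16)
E
```

```text
0.01819149366565532
0.017996925876483466
0.017612741411840264
0.017150285721669708
0.016515118321602084
0.01624588762792008
[41.6 38.4 43.9 37.  43.3 39.8] 40.667314520352576
move cm [-30.69 -13.31 -11.53] rot deg [ 27.67 -18.42  19.83] clock 2.825
move cm [ 5.21 -0.07 -9.67] rot deg [  0.02 -14.61   0.16] clock 2.825
```

>>> jog_arm:
  moves:
    - [[0,0,-6,0,-7,0,8.7],[0,0,-12,0,-7,0,8.7],[-10,-5,-12,9,-10,7,8.7],[-20,-9,-12,18,-14,13,8.7],[-30.7,-13.3,-11.5,27.7,-18.4,19.8,8.7],[-30.7,-13.3,-11.5,27.7,-18.4,19.8,8.7],[-30.7,-13.3,-11.5,27.7,-18.4,19.8,8.7],[-30.7,-13.3,-11.5,27.7,-18.4,19.8,8.7],[-30.7,-13.3,-11.5,27.7,-18.4,19.8,8.7],[-30.7,-13.3,-11.5,27.7,-18.4,19.8,8.7]]

```text
clock: 4.08
ee_pos: [0.4485, -0.1227, 0.1597]
ee_rot: [0.818, 0.575, 0.0, -0.0]
force: [0.2, 0.5, -0.6]
gripper_width: 0.0869
grip_force: 0.0
```

```bash
python3 - <<'E'
from h import *
w=cap("wrist","w3"); h=cv2.cvtColor(w["img"],cv2.COLOR_RGB2HSV)
m=(((h[...,0]<8)|(h[...,0]>172))&(h[...,1]>150)&(h[...,2]>60)).astype(np.uint8)
for c in cv2.findContours(m,0,2)[0]:
    if cv2.contourArea(c)>100: print(cv2.contourArea(c),cv2.minAreaRect(c),cv2.boundingRect(c))
for z in(.057,.08,.099): print(z,proj(w,WC+[0,0,z]))
th=np.radians(70.1-90); y=[np.cos(th),np.sin(th),0]
mv(frame(y,[0,0,-1]),WC+[0,0,.16]); mv(frame(y,[0,0,-1]),WC+[0,0,.072])
E
```

```text
1579.0 ((276.5, 217.5), (61.0, 29.0), 90.0) (262, 187, 30, 62)
269.0 ((127.5, 6.5), (13.0, 39.0), 90.0) (108, 0, 40, 14)
0.057 [277.99133876 207.24495122]
0.08 [277.98668894 214.39248768]
0.099 [277.98215454 221.36260378]
move cm [-0.03 -0.06 -0.03] rot deg [-0.   -0.02  0.07] clock 4.125
move cm [-0.04 -0.06  8.77] rot deg [-0.   -0.02  0.07] clock 4.125
```

View pics/w3.png

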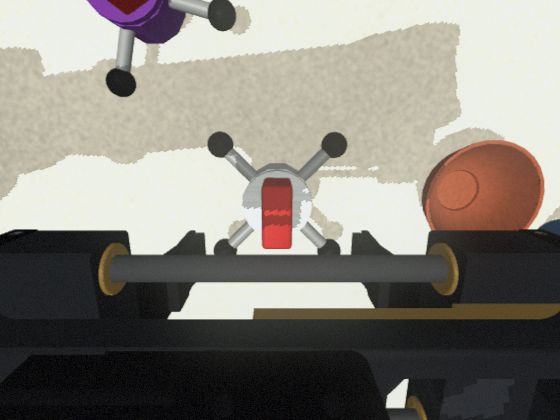

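The picture shows the silver wheel centred between the jaws: the red bar is at (276,217), square to the fingers. The purple one is far off at the top left. I'll descend and grip.

>>> jog_arm:
  moves:
    - [[0,0,3,0,0,0,8.7],[0,0,6,0,0,0,8.7],[0,0,8,0,0,0,8.7],[0,0,8.6,0,0,0,8.7],[0,0,8.6,0,0,0,5],[0,0,8.6,0,0,0,2],[0,0,8.6,0,0,0,0],[0,0,8.6,0,0,0,0],[0,0,8.6,0,0,0,0],[0,0,8.6,0,0,0,0],[0,0,8.6,0,0,0,0],[0,0,8.6,0,0,0,0]]
  grip_force: 35

```text
clock: 5.62
ee_pos: [0.4469, -0.1244, 0.0729]
ee_rot: [0.819, 0.573, -0.001, -0.001]
force: [-0.4, 0.8, 0.3]
gripper_width: 0.0237
grip_force: 35.0
```

```bash
python3 - <<'E'
from h import *
s=monitor.get_state(); print(s["gripper_width"],s["grip_force"],s["ee_pos"])
g=s["ee_pos"][2]; b=np.radians(10.7)
tx=np.cos(b)*ex+np.sin(b)*ey; ty=np.cross(-a,tx)
F=frame(ty,-a)
for d in(.16,.07,.05): print(d,g); mv(F,C+a*(d+g))
E
```

```text
0.023719040750089574 34.99794744886458 [ 0.44691022 -0.12439833  0.07286448]
0.16 0.07286447800418969
move cm [ 35.15  -6.05 -27.86] rot deg [-30.35   1.48 -26.5 ] clock 5.625
0.07 0.07286447800418969
move cm [ 36.42  -1.72 -20.08] rot deg [-30.35   1.48 -26.5 ] clock 5.625
0.05 0.07286447800418969
move cm [ 36.7   -0.76 -18.35] rot deg [-30.35   1.48 -26.5 ] clock 5.625
```

>>> jog_arm:
  moves:
    - [[0,0,-4,0,0,0,0],[0,0,-9,0,0,0,0],[0,0,-14,0,0,0,0],[2,0,-19,0,0,0,0],[6,-1,-24,-3,0,-3,0],[11,-2,-27.9,-8,0,-7,0],[16,-3,-27.9,-13,0.6,-11,0],[21,-4,-27.9,-18,0.8,-16,0],[26,-5,-27.9,-23,1,-20,0],[31,-5.5,-27.9,-27,1.3,-24,0],[35.2,-6.1,-27.9,-30.4,1.5,-26.5,0],[35.2,-6.1,-27.9,-30.4,1.5,-26.5,0],[35.2,-6.1,-27.9,-30.4,1.5,-26.5,0],[35.2,-6.1,-27.9,-30.4,1.5,-26.5,0],[35.2,-6.1,-27.9,-30.4,1.5,-26.5,0],[35.2,-6.1,-27.9,-30.4,1.5,-26.5,0]]

```text
clock: 7.62
ee_pos: [0.5108, 0.2264, 0.3522]
ee_rot: [0.64, 0.724, 0.159, 0.205]
force: [-0.2, 0.0, -4.3]
gripper_width: 0.0239
grip_force: 35.0
```

```bash
cat >> h.py <<'E'
def goal(d,g=.0729,b=10.7):
    b=np.radians(b); tx=np.cos(b)*ex+np.sin(b)*ey; ty=np.cross(-a,tx)
    mv(frame(ty,-a),C+a*(d+g))
def rep(g=.0729):
    s=monitor.get_state(); v=s["ee_pos"]-C; Rt=R.from_quat(s["ee_rot"]).as_matrix()
    tx=Rt[:,0]
    print("d mm",round((v@a-g)*1000,1),"lat ex,ey mm",np.round([v@ex*1e3,v@ey*1e3],1),"ang",round(np.degrees(np.arctan2(tx@ey,tx@ex)),1),"F axial",round(s["force"]@a,1),"F",s["force"].round(1),"M",s["moment"].round(2),"tilt",round(np.degrees(np.arccos(-Rt[:,2]@a)),1),s["gripper_width"].round(4),"t",s["clock"])
E
python3 - <<'E'
from h import *
rep(); goal(.16); goal(.055)
s=cap("scene"); t=cap("top")
m=[cv2.resize(d["img"][v-60:v+60,u-60:u+60],(400,400),interpolation=cv2.INTER_CUBIC) for d,u,v in((s,280,240),(t,220,190))]
cv2.imwrite("pics/held.png",np.hstack(m)[:,:,::-1])
E
```

```text
Traceback (most recent call last):
  File "h.py", line 38, in rep
    print("d mm",round((v@a-g)*1000,1),"lat ex,ey mm",np.round([v@ex*1e3,v@ey*1e3],1),"ang",round(np.degrees(np.arctan2(tx@ey,tx@ex)),1),"F axial",round(s["force"]@a,1),"F",s["force"].round(1),"M",s["moment"].round(2),"tilt",round(np.degrees(np.arccos(-Rt[:,2]@a)),1),s["gripper_width"].round(4),"t",s["clock"])
                                                                                                                                                                                                                                                                            ^^^^^^^^^^^^^^^^^^^^^^^^
AttributeError: 'float' object has no attribute 'round'
```

```bash
sed -i 's/s\["gripper_width"\].round(4)/s["gripper_width"]/' h.py
python3 - <<'E'
from h import *
rep(); goal(.16); goal(.05)
s=cap("scene"); t=cap("top")
m=[cv2.resize(d["img"][v-60:v+60,u-60:u+60],(400,400),interpolation=cv2.INTER_CUBIC) for d,u,v in((s,280,240),(t,220,190))]
cv2.imwrite("pics/held.png",np.hstack(m)[:,:,::-1])
E
```

```text
d mm 160.5 lat ex,ey mm [ 0.1 -0.2] ang 10.6 F axial -3.6 F [-0.2  0.  -4.3] M [-0.06  1.19 -0.01] tilt 0.1 0.023933028150112223 t 7.625
move cm [-0.01 -0.02  0.05] rot deg [ 0.08  0.01 -0.06] clock 7.625
move cm [-1.000e-02 -4.000e-02  1.105e+01] rot deg [ 0.08  0.01 -0.06] clock 7.625
```

View pics/held.png

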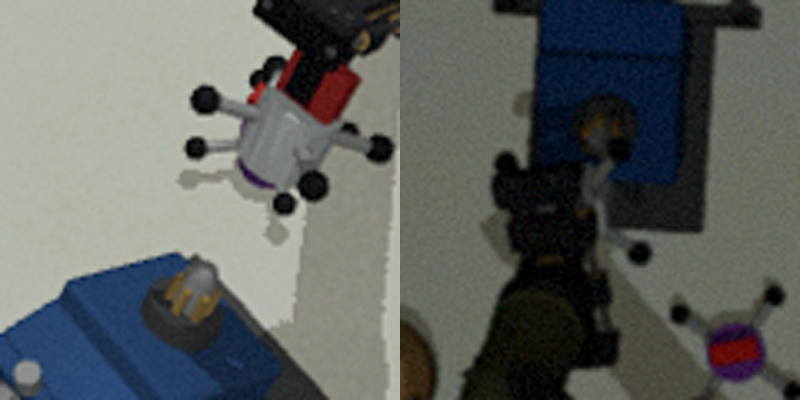

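The wheel is held squarely above the shaft, at scene crop (280,140). Next I lower it to just above the tip, then slowly over the cone.

>>> jog_arm:
  moves:
    - [[0,0,3,0,0,0,0],[0,0,6,0,0,0,0],[0,0,9,0,0,0,0],[0,0,11,0,0,0,0],[0,0,11.5,0,0,0,0],[0,0,12,0,0,0,0],[0,0,12.4,0,0,0,0],[0,0,12.8,0,0,0,0],[0,0,13.1,0,0,0,0],[0,0,13.1,0,0,0,0]]

```text
clock: 8.98
ee_pos: [0.5769, 0.2213, 0.2388]
ee_rot: [0.64, 0.723, 0.159, 0.206]
force: [1.9, -4.7, -2.4]
gripper_width: 0.0236
grip_force: 35.0
```

```bash
python3 -c "
from h import *
rep(); goal(.026)"
```

```text
d mm 29.2 lat ex,ey mm [-0.8 -0.9] ang 10.7 F axial -3.1 F [ 1.9 -4.7 -2.4] M [-1.24  0.54 -0.67] tilt 0.2 0.02357079068263202 t 8.975
move cm [ 0.1  -0.08  0.32] rot deg [ 0.1   0.12 -0.05] clock 8.975
```

>>> jog_arm:
  moves:
    - [[-0.1,0.1,0,0,0,0,0],[-0.1,0.1,0.2,0,0,0,0],[-0.1,0.1,0.4,0,0,0,0],[-0.1,0.1,0.6,0,0,0,0],[-0.1,0.1,0.8,0,0,0,0],[-0.1,0.1,0.9,0,0,0,0],[-0.1,0.1,0.9,0,0,0,0]]

```text
clock: 9.85
ee_pos: [0.5818, 0.2209, 0.2314]
ee_rot: [0.64, 0.724, 0.159, 0.205]
force: [-0.9, -6.2, -1.2]
gripper_width: 0.0234
grip_force: 35.0
```

```bash
python3 -c "
from h import *
rep(); goal(.0)"
```

```text
d mm 20.3 lat ex,ey mm [-1.  -1.4] ang 10.7 F axial -0.8 F [-0.9 -6.2 -1.2] M [-1.42  0.9  -0.78] tilt 0.1 0.023429200020004558 t 9.85
move cm [ 0.12 -0.12  2.03] rot deg [ 0.06  0.08 -0.02] clock 9.85
```

At 20 mm there is no axial resistance, which is 4 mm past the tooth ends, so the teeth appear meshed. I'll continue slowly.

>>> jog_arm:
  moves:
    - [[-0.1,0,0.2,0,0,0,0],[-0.1,0,0.4,0,0,0,0],[-0.1,0,0.6,0,0,0,0],[-0.1,0,0.8,0,0,0,0],[-0.1,0,1.0,0,0,0,0],[-0.1,0,1.2,0,0,0,0],[-0.1,0,1.2,0,0,0,0]]

```text
clock: 10.72
ee_pos: [0.5879, 0.2201, 0.2209]
ee_rot: [0.639, 0.724, 0.159, 0.205]
force: [0.7, -5.0, -3.0]
gripper_width: 0.0241
grip_force: 35.0
```

```bash
python3 -c "
from h import *
rep(); goal(.0)"
```

```text
d mm 8.1 lat ex,ey mm [-1.4 -1.5] ang 10.7 F axial -3.1 F [ 0.7 -5.  -3. ] M [-1.17  0.83 -0.61] tilt 0.1 0.024112338282099133 t 10.725
move cm [ 0.16 -0.13  0.81] rot deg [ 0.07  0.02 -0.01] clock 10.725
```

>>> jog_arm:
  moves:
    - [[-0.05,0,0.2,0,0,0,0],[-0.05,0,0.4,0,0,0,0],[-0.05,0,0.6,0,0,0,0],[-0.05,0,0.7,0,0,0,0],[-0.05,0,0.8,0,0,0,0],[-0.05,0,0.8,0,0,0,0]]

```text
clock: 11.48
ee_pos: [0.5918, 0.2197, 0.2142]
ee_rot: [0.639, 0.724, 0.159, 0.205]
force: [-1.1, -4.4, -2.0]
gripper_width: 0.0237
grip_force: 35.0
```

```bash
python3 -c "
from h import *
rep()"
```

```text
d mm 0.3 lat ex,ey mm [-1.5 -1.6] ang 10.7 F axial -1.3 F [-1.1 -4.4 -2. ] M [-0.97  1.02 -0.58] tilt 0.1 0.023728416321955534 t 11.475
```

>>> jog_arm:
  moves:
    - [[0,0,0.1,0,0,0,0],[0,0,0.2,0,0,0,0],[0,0,0.2,0,0,0,0]]

```text
clock: 11.85
ee_pos: [0.5922, 0.2197, 0.2136]
ee_rot: [0.639, 0.724, 0.159, 0.205]
force: [-9.7, -5.0, 5.8]
gripper_width: 0.0236
grip_force: 35.0
```

```bash
python3 -c "
from h import *
rep()"
```

```text
d mm -0.4 lat ex,ey mm [-1.5 -1.6] ang 10.7 F axial 9.7 F [-9.7 -5.   5.8] M [-1.4   1.84 -0.81] tilt 0.1 0.02355503514818856 t 11.85
```

Contact is at the collar height, with the axial force rising. One more gentle push, then I release, back off along the axis and look.

>>> jog_arm:
  moves:
    - [[0,0,0.1,0,0,0,0],[0,0,0.1,0,0,0,0],[0,0,0,0,0,0,0],[0,0,0,0,0,0,2.8],[0,0,0,0,0,0,5],[0,0,0,0,0,0,7],[0,0,0,0,0,0,7],[0,0,0,0,0,0,7],[0,0,-2,0,0,0,7],[0,0,-5,0,0,0,7],[0,0,-9,0,0,0,7],[0,0,-13,0,0,0,7],[0,0,-13,0,0,0,7],[0,0,-13,0,0,0,7]]

```text
clock: 13.6
ee_pos: [0.5278, 0.2233, 0.3245]
ee_rot: [0.639, 0.724, 0.159, 0.205]
force: [0.4, -0.2, -0.5]
gripper_width: 0.07
grip_force: 0.0
```

```bash
python3 - <<'E'
from h import *
rep()
s=cap("scene"); w=cap("wrist")
m=[cv2.resize(s["img"][200:320,220:340],(400,400),interpolation=cv2.INTER_CUBIC),cv2.resize(w["img"],(400,300))]
m[1]=cv2.copyMakeBorder(m[1],0,100,0,0,0)
cv2.imwrite("pics/fit.png",np.hstack(m)[:,:,::-1])
# ball positions predicted when home, in scene
for k in range(4):
    b=np.radians(10.7+45+90*k); print((proj(s,C+.036*a+.075*(np.cos(b)*ex+np.sin(b)*ey))-[220,200])*400/120)
print("grip top",(proj(s,C+.099*a)-[220,200])*400/120)
E
```

```text
d mm 127.9 lat ex,ey mm [-1.9 -1.1] ang 10.7 F axial -0.6 F [ 0.4 -0.2 -0.5] M [-0.03  0.65  0.03] tilt 0.1 0.06999400914161978 t 13.6
[285.21179236 224.71273403]
[191.117067   146.35171534]
[119.16527452 184.62253218]
[217.56311584 269.32615616]
grip top [235.71808454 148.19631218]
```

View pics/fit.png

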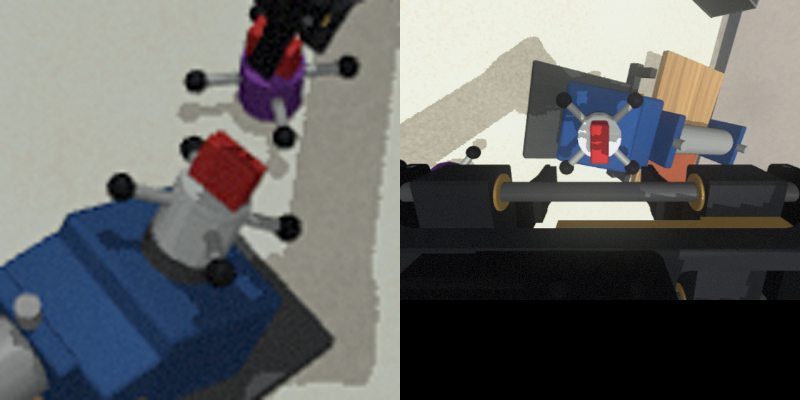

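The wheel is seated on the collar. Its balls are at crop (290,227), (193,148), (121,187) and (219,271), each within about 1–2 camera pixels of the predicted home pose, and the gripper is clear.

```bash
python3 -c "
from h import *
print(order.job_done())"
```

```text
the job is handed in; nothing more can be done
None
```

The red-grip handwheel is meshed on the shaft and pushed home against the collar, then released; the gripper is clear, nothing else was touched, and I handed the job in at about 14 s.

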